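Set the toaster's browning wheel and start it

TASK

The toast has been coming out too pale: flick the edge of the toaster's ribbed browning wheel with a fingertip until its white line has clicked into place at the fourth dot, counting from the smallest, and only then press the big start button fully in and let it come back up. Leave the two small buttons alone, and do not lift or shove the toaster, the bread in it or the things standing around it.

Things in the scene. Friction and masses are not known exactly. Their poses are not given: they have to be found in the camera images.
- toaster: two-slot toaster loose on the worktop, black sides, steel ends, 170 (own x) x 300 (own y) x 190 mm high, 1.6 to 2.3 kg; slides if pushed sideways with more than about 6 N. Origin at the centre of its underside, own z up. Slots in its -y part; flat steel control deck, 190 mm up, at the +y end (own y +20 to +150). The bread reaches 36 mm above the deck, 60 mm or more from the wheel's mid-plane
- wheel_top (a point): topmost point of the browning thumbwheel's rim (fixed to the toaster), at own (0, +72, 204) mm. The wheel is a black ribbed disc, 54 mm diameter, 12 mm wide, axle along the toaster's y 27 mm below this point: its rim runs along the toaster's x and stands 14 mm above the deck, but only 3 mm above the fixed cheeks beside it, so it is turned by stroking the rim
- fourth_dot (a point): the fourth dot, 6 mm. Two fixed black round-topped cheeks (24 mm radius about the wheel's axle) flank the wheel, 6 mm wide on its -y side, 12 mm on its +y side. On the +y cheek five white dots, 20 degrees apart about the axle, grow from 3 mm (first, palest, on the toaster's -x side) to 7 mm (fifth, darkest, +x side); the third is at the top
- browning (a joint): wheel angle, rad. Five clicks, one per dot: -0.698, -0.349, 0, 0.349, 0.698 (first to fifth), stops at +-0.735. A white line across the rim is its index; at 0 it is on top, beside the third dot. Growing: the top of the rim moves along the toaster's +x, 9.4 mm per click. A click takes 1 to 1.5 N at the rim; past half-way it falls into the next and stays. Starts at dot 1, 2 or 3
- start_top (a point): centre of the top face of the start button at rest (fixed to the toaster), at own (-45, +122, 196) mm: the big grey round button, 24 mm diameter, 6 mm proud of the deck, in a row along the toaster's x with two small ones
- start (a joint): travel of the start button in m, 0 out, 0.004 fully in (pressed straight down, about 2 N to begin and 4.5 N fully in), springs back
- cancel (a joint): travel in m of the small middle button, 14 mm diameter, at the toaster's (+5, +122) mm, 6 mm proud of the deck: leave alone
- defrost (a joint): travel in m of the small outer button, 14 mm diameter, at the toaster's (+40, +122) mm, 6 mm proud of the deck: leave alone
- bread0: slice of bread, 21 mm thick, 108 mm wide, 120 mm high, loose in the slot on the toaster's -x side; origin at the centre of its lower edge; leave alone
- bread1: the same in the slot on the +x side; leave alone
- mug: white mug, 80 mm diameter, 95 mm high, standing on the worktop, origin at the centre of its underside; leave alone
- salt_jar: glass jar with black lid, 84 mm diameter, 110 mm high, origin at the centre of its underside; leave alone
- fish_trivet: blue fish-shaped trivet lying flat, about 300 x 120 x 12 mm, origin at the centre of its underside; leave alone

How it is judged:
By the outcome, as a careful person would: the job done as asked, in the order asked, and still so for the second after the job is handed in, with the robot touching nothing.
It also fails if it takes over 45 s, if anything falls off the work surface, if the arm or the gripper's body presses on something with over 40 N, if the wrist force passes 120 N, or if a joint passes its speed limit or range.

ROBOT

A 7-joint arm with a two-finger parallel gripper is mounted at the origin on the work surface. World frame = base frame: x ahead of the robot, y to its left, z up, the work surface at z = 0. Lengths are in mm, angles in rad, forces in N, time in s.
With the tool pointing down it reaches from about 400 to 875 mm from the base axis. Payload 4.4 kg.
Tool frame: the origin (TCP) lies at the very end of the fingers, on their centre line; the grasp point (between the pads) lies 19 mm behind it; z points along the fingers, y is the line along which they close (so a half turn about z gives the same grasp; the last joint's range is limited). The gripper opens to 85 mm and grips with 20 to 120 N. Pads are 22 mm wide; open, the fingers measure 114 mm over their backs; the gripper's body (76 mm by 85 mm) begins 54 mm behind the grasp point. The pads swing forward as they close: fully open they stand 13 mm farther back than shut.
Start: joints at [1.254, 0.628, 0.038, 1.517, -0.027, 0.996, -0.02], TCP at [161.344, -629.671, 231.313] pointing down, gripper open.
Joint ranges: [-3.06, 3.06], [-0.37, 2.12], [-1.25, 1.32], [0.18, 2.47], [-1.1, 4.24], [0.23, 1.98], [-2.94, 2.94]. Speed limits (rad/s): [2.57, 2.57, 3.14, 3.14, 3.14, 3.14, 3.14].

INTERFACE

Orientations are given as [roll, pitch, yaw] about the fixed x, y, z axes, in that order (R = Rz(yaw) Ry(pitch) Rx(roll)).
In Python, from cell import ctrl gives the robot as it stands.
- The arm moves only by the tool step_arm, never from a script. Its argument "series" is a list that holds one entry, the list of rows, each a list of 7 numbers: the turn, a rotation vector about the tool's x, y, z as a fraction of full scale, then the shift along the tool's x, y, z as a fraction of full scale, then the closure, from 0 (fully open) to 1 (shut). In form: [[[ax, ay, az, tx, ty, tz, gripper], ...]]. A call has 1 to 12 rows; each row shifts and turns the commanded pose from where the row before left it, along the tool's axes as they then stand; what a row does not reach is not made up. Full scale, the value 1, is 150 mm for a shift and 45 degrees for a turn. A row lasts 1/10 s, in which the tool goes at most 50 mm and 8.59 degrees, less where a joint would pass 70% of its speed; a pose out of reach is approached as far as the arm can. A call with a number of a shift or a turn outside -1 to 1 is refused whole. A call with a gripper value outside its range is refused whole. The fingers move at their own pace and stop on an object; the grip force is fixed at half the most. Time passes only in rows, so rows that do not move let the fingers close. It gives the time, the measured TCP pose, the force, the opening and the grip force at its end, in the units of the state.
- ctrl.read_state(): the state, without advancing time (a new reading comes with each control period).
- ctrl.get_image(name): name is "scene" or "top" or "wrist"; returns a dict with "img" (400x640x3 uint8, red, green, blue), "fx", "fy", "cx", "cy" (pixels), "R" (3x3) and "t" (3): a world point X has camera coordinates R X + t. Camera axes: x right, y down, z forward; pixel columns grow to the right and rows downward; lengths in mm; the calibration is good to about 2 mm. A picture is of the moment at which its call begins. There is no depth.
- ctrl.finish_job(): hands the job in; it is judged then, once.
Trained networks look in a picture, given as the dict that the camera call returned (one of the last four; its "shot" number tells which), for a name from the list of things; names that differ only in an ending like _2 or _b are one class to them, and where a whole thing is asked for, a point or a joint stands for the part that bears it (a point fixed in the world has none). Each returns a list of dicts, best first, with "score" (0 to 1); they miss things now and then, are a little off and sometimes report something else, mostly with a low value. They report only what shows in the picture. A call takes as long as a camera call.
- ctrl.recognise(picture, thing): "centre" ([column, row] in pixels, amid what is visible of it).
The state is a dict: "clock": time; "qpos": joint angles; "qd": joint speeds; "tau": joint torques, N m; "eef_pos": TCP position; "tool_rot": TCP orientation; "force": force on the tool from outside, world axes, zero at the start; "torque": the same for the moment, N m; "width": finger opening in mm; "gripper_force": force on a finger pad.
Only numpy, scipy, OpenCV 4.12 (cv2) and the standard library are available. Lean on these libraries where they do the work, as an engineer would, in place of code of your own. Each camera call takes 0.05 s, during which the arm holds its last target. There are 200 camera calls.

## Working session

There is one attempt and no reset: what is moved stays moved. The work goes in short steps, Python scripts to look and compute and a tool call to move; the robot and the scene stay as the last step left them, time stands still between calls to the robot, and variables do not carry over. Pictures are saved under pics/ and viewed, at most 10 in all, crops included, and the job is handed in when it is done.

Besides the shell and the picture viewer there is one more tool, called after "Call:" as name(argument=value, ...), one argument or row to a line, values as JSON. step_arm: Moves the arm, as the interface text tells. Shift numbers are shares of 150 mm and turn numbers shares of 45 degrees, none past 1 either way. Its arguments: {"type":"object","properties":{"series":{"type":"array","items":{"type":"array","items":{"type":"array","items":{"type":"number","minimum":-1,"maximum":1}}}}},"required":["series"]}

```bash
mkdir -p pics
cat > h.py <<'E'
import numpy as np, cv2
from cell import ctrl
def save(p,n,crop=None,s=1):
    im=p["img"][:,:,::-1]
    if crop: im=im[crop[1]:crop[3],crop[0]:crop[2]]
    cv2.imwrite(f"pics/{n}.png",cv2.resize(im,None,fx=s,fy=s,interpolation=cv2.INTER_CUBIC))
def ray_z(p,uv,z):
    R=np.array(p["R"]);t=np.array(p["t"]);c=-R.T@t
    d=R.T@np.array([(uv[0]-p["cx"])/p["fx"],(uv[1]-p["cy"])/p["fy"],1])
    return c+d*(z-c[2])/d[2]
def proj(p,X):
    c=np.array(p["R"])@np.array(X)+np.array(p["t"]);return np.array([p["fx"]*c[0]/c[2]+p["cx"],p["fy"]*c[1]/c[2]+p["cy"]])
E
python3 - <<'E'
from h import *
for n in("scene","top"):
    p=ctrl.get_image(n);save(p,n+"0")
    R=np.array(p["R"]);print(n,-R.T@np.array(p["t"]),R[2])
    for th,z in(("toaster",100),("wheel_top",204),("fourth_dot",200),("start_top",196),("cancel",196),("defrost",196),("bread0",220),("mug",95),("salt_jar",110)):
        for r in ctrl.recognise(p,th)[:2]: print(th,round(r["score"],2),np.round(r["centre"]),np.round(ray_z(p,r["centre"],z)))
s=ctrl.read_state();print(s)
E
```

```text
scene [1274.85047848  698.41383434 1413.00223946] [-0.43577275 -0.45571838 -0.77615905]
toaster 0.92 [307. 207.] [616. -54. 100.]
wheel_top 0.68 [305. 207.] [672.   0. 204.]
fourth_dot 0.77 [306. 206.] [664.  -1. 200.]
start_top 0.64 [302. 202.] [662. -24. 196.]
cancel 0.17 [255. 150.] [ 624. -294.  196.]
bread0 0.76 [297. 171.] [ 599. -112.  220.]
bread0 0.68 [278. 184.] [ 678. -113.  220.]
mug 0.77 [424. 257.] [489. 330.  95.]
salt_jar 0.83 [380. 299.] [694. 336. 110.]
top [ 426.6220753   -34.88767459 1681.2143338 ] [ 0.1103263  -0.00130162 -0.99389457]
wheel_top 0.66 [347. 190.] [619. -81. 204.]
fourth_dot 0.87 [343. 198.] [593. -69. 200.]
start_top 0.93 [342. 190.] [620. -66. 196.]
bread0 0.69 [345. 192.] [609. -74. 220.]
bread0 0.67 [363. 203.] [ 579. -130.  220.]
mug 0.8 [227. 235.] [474. 302.  95.]
salt_jar 0.7 [229. 177.] [661. 304. 110.]
{'clock': 1.0, 'qpos': array([ 1.2541817 ,  0.62837358,  0.03847595,  1.51738666, -0.02699776,
        0.99631097, -0.02001253]), 'qd': array([ 0.00094802,  0.00118894,  0.00080736,  0.00049923, -0.00026458,
       -0.00052178, -0.00153178]), 'tau': array([-5.69276599e-04, -5.63287210e+01,  1.22603998e+00, -1.93786794e+01,
        1.11542517e-02,  1.62133390e-03,  3.50386451e-06]), 'eef_pos': array([ 161.37023211, -629.67078233,  231.33439178]), 'tool_rot': array([ 3.14155464e+00, -5.07477436e-05,  2.50798062e-01]), 'force': array([-0.17787133, -0.27113705, -0.21934636]), 'torque': array([-0.0298728, -0.0171532,  0.0202975]), 'gripper_force': 0.0, 'width': 85.4299992789112}
```

Run:
```python
import cv2,numpy as np
a=cv2.imread("pics/scene0.png")[130:280,200:400];b=cv2.imread("pics/top0.png")[120:270,260:460]
cv2.imwrite("pics/ab.png",np.hstack([cv2.resize(x,(400,300),interpolation=cv2.INTER_CUBIC) for x in(a,b)]))
```

```text
(no output)
```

View pics/ab.png

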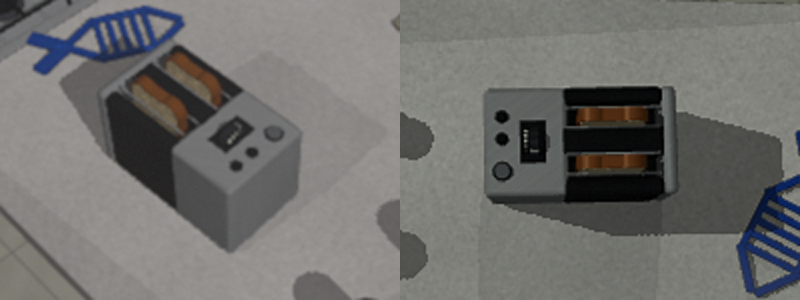

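View pics/top0.png

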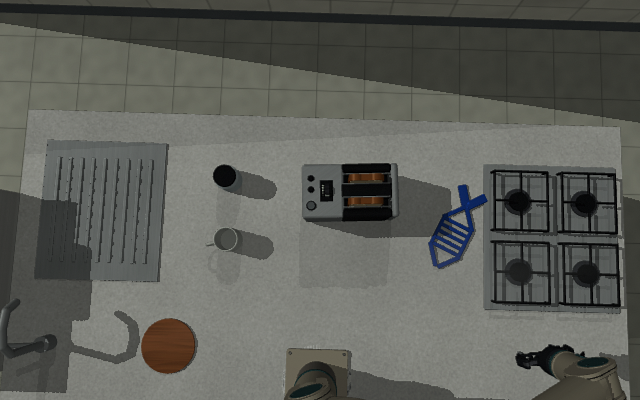

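```bash
cat >> h.py <<'E'
from scipy.optimize import least_squares
P={"s":(-45,122,196),"c":(5,122,196),"d":(40,122,196),"w":(0,72,200)}
def T(q,X):
    c,s=np.cos(q[2]),np.sin(q[2]);return np.array([q[0]+c*X[0]-s*X[1],q[1]+s*X[0]+c*X[1],X[2]])
def fit(obs,q0):
    f=lambda q:np.concatenate([proj(p,T(q,P[k]if isinstance(k,str) else k))-uv for p,k,uv in obs])
    r=least_squares(f,q0,x_scale=[10,10,.1]);return r.x,r.fun.reshape(-1,2).round(1)
E
python3 - <<'E'
from h import *
a=ctrl.get_image("scene");b=ctrl.get_image("top")
A=dict(s=(337,196.5),c=(326,206.3),d=(318,213)); B=dict(s=(310.8,205.3),c=(310.6,189.3),d=(310.6,178.3),w=(326.3,190.7))
oa=[(a,k,v)for k,v in A.items()];ob=[(b,k,v)for k,v in B.items()]
q0=[620,-100,0]
for o in(oa,ob,oa+ob):print(*fit(o,q0))
q,_=fit(oa+ob,q0)
for k in P:print(k,T(q,P[k]))
E
```

```text
[ 6.21136428e+02 -8.30686584e+01  5.48466304e-02] [[-0.1  0.2]
 [-0.  -0.1]
 [ 0.1 -0. ]]
[ 6.18080994e+02 -8.99668843e+01  4.00854466e-02] [[-0.2  0.2]
 [-0.1  0. ]
 [-0.2 -0.2]
 [ 0.4 -0.1]]
[ 6.18754646e+02 -8.74238399e+01  4.49787623e-02] [[-0.7 -0.7]
 [-0.8 -1.2]
 [-0.7 -1.1]
 [-1.   0.2]
 [-0.9 -0. ]
 [-1.  -0.2]
 [-0.4 -0.2]]
s [568.31459861  32.42941056 196.        ]
c [618.26402991  34.67759045 196.        ]
d [653.22863182  36.25131637 196.        ]
w [615.51726667 -15.49665884 200.        ]
```

Call:
step_arm(
  series=[
    [[0, 0, 0.131, 0, 0, -0.333, 1], [0, 0, 0.131, 0, 0, -0.333, 1], [0, 0, 0, 0.2, -0.257, 0, 1], [0, 0, 0, 0.2, -0.257, 0, 1], [0, 0, 0, 0.2, -0.257, 0, 1], [0, 0, 0, 0.2, -0.257, 0, 1], [0, 0, 0, 0.2, -0.257, 0, 1], [0, 0, 0, 0.2, -0.257, 0, 1], [0, 0, 0, 0.2, -0.257, 0, 1], [0, 0, 0, 0.2, -0.257, 0, 1], [0, 0, 0, 0.2, -0.257, 0, 1], [0, 0, 0, 0.2, -0.257, 0, 1]],
  ],
)

```text
clock: 2.3
eef_pos: [444.6, -229.4, 331.6]
tool_rot: [3.141, -0.001, 0.045]
force: [1.2, -0.8, -0.6]
width: -0.1
gripper_force: 0.0
```

Call:
step_arm(
  series=[
    [[0, 0, 0, 0.164, -0.247, 0, 1], [0, 0, 0, 0.164, -0.247, 0, 1], [0, 0, 0, 0.164, -0.247, 0, 1], [0, 0, 0, 0.164, -0.247, 0, 1], [0, 0, 0, 0.164, -0.247, 0, 1], [0, 0, 0, 0, 0, 0, 1]],
  ],
)

```text
clock: 2.9
eef_pos: [560.8, -32.5, 331.1]
tool_rot: [-3.137, -0.002, 0.055]
force: [-0.1, 0.0, -0.4]
width: 0.0
gripper_force: 0.0
```

Run:
```python
from h import *
p=ctrl.get_image("wrist");save(p,"w1",s=1.25)
R=np.array(p["R"]);print(-R.T@np.array(p["t"]),R.round(2),p["fx"])
q=[618.75,-87.4,.045]
for k in P:print(k,proj(p,T(q,P[k])))
for th in("wheel_top","fourth_dot","start_top","cancel","defrost"):
    print(th,[(round(r["score"],2),np.round(r["centre"],1)) for r in ctrl.recognise(p,th)[:2]])
print(ctrl.read_state()["eef_pos"])
```

```text
[635.20443394 -28.5302701  473.66830634] [[ 0.06 -1.   -0.01]
 [-0.96 -0.05  0.29]
 [-0.29 -0.01 -0.96]] 305.85679120602475
s [247.80331877 183.01519552]
c [244.75597943 127.6690764 ]
d [242.42077399  85.25681305]
w [301.16802516 134.40212623]
wheel_top [(0.61, array([359.5, 125.1]))]
fourth_dot [(0.91, array([361. , 121.5]))]
start_top [(0.55, array([360.9, 121.8]))]
cancel [(0.74, array([245. , 125.4]))]
defrost [(0.49, array([245.4,  83.3]))]
[557.695972   -42.24992514 331.34962112]
```

View pics/w1.png

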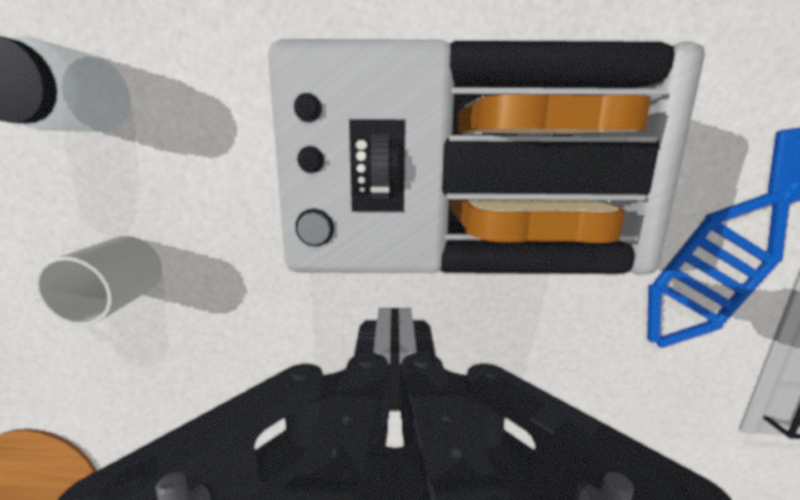

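Call:
step_arm(
  series=[
    [[0, 0, 0, 0.096, -0.049, 0.2, 1], [0, 0, 0, 0.096, -0.049, 0.2, 1], [0, 0, 0, 0.096, -0.049, 0.2, 1], [0, 0, 0, 0, 0, 0, 1], [0, 0, 0, 0, 0, 0, 1], [0, 0, 0, 0, 0, 0, 1]],
  ],
)

```text
clock: 3.8
eef_pos: [600.7, -17.8, 242.9]
tool_rot: [3.141, -0.002, 0.043]
force: [0.0, 0.3, 0.6]
width: 0.1
gripper_force: 0.0
```

Run:
```python
from h import *
p=ctrl.get_image("wrist");save(p,"w2",crop=(160,0,480,240),s=2.5)
R=np.array(p["R"])
q=[618.5,-89.5,.048]
for k in P:print(k,proj(p,T(q,P[k])))
s=ctrl.read_state();print(s["eef_pos"],s["tool_rot"],proj(p,s["eef_pos"]))
import pickle;pickle.dump(p,open("p2.pkl","wb"))
```

```text
s [245.17086179 270.68196288]
c [239.63120441 201.42352442]
d [235.24355937 146.56788577]
w [317.13934794 210.34883859]
[600.80939856 -17.63864905 243.10626245] [ 3.14089591e+00 -2.72294795e-03  4.34506716e-02] [316.42739587 262.35437584]
```

View pics/w2.png

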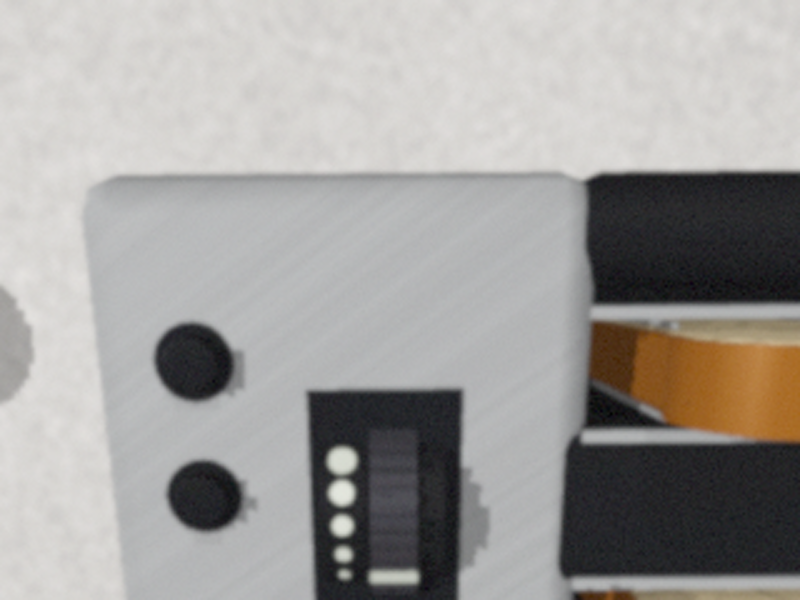

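Run:
```python
from h import *
import pickle;p=pickle.load(open("p2.pkl","rb"))
o=[(p,"d",(237.6,144.4)),(p,"c",(242,198.4)),(p,(0,84,197.5),(296.8,210))]
for a in(20,40): 
    a1=np.radians(a);o.append((p,(24*np.sin(a1),84,177+24*np.cos(a1)-2),{20:(296.8,197.2),40:(296.8,184.2)}[a]))
for oo in(o[:3],o):
    q,r=fit(oo,[618,-90,.05]);print(q,r.tolist(),T(q,(0,72,204)),T(q,(-45,122,196)))
```

```text
[ 6.14109443e+02 -8.95365758e+01 -5.70684242e-04] [[0.6, -0.3], [-2.2, 0.7], [1.6, -0.3]] [614.15053227 -17.53658749 204.        ] [569.17907381  32.48908516 196.        ]
[ 6.14379464e+02 -8.89816254e+01  1.19961150e-03] [[-0.5, -0.4], [-3.1, 0.6], [0.8, -0.5], [1.1, 0.1], [1.7, 0.5]] [614.29309212 -16.98167722 204.        ] [569.23314394  32.9643043  196.        ]
```

Call:
step_arm(
  series=[
    [[0, 0, 0, 0.03, 0, 0.12, 1], [0, 0, 0, 0.03, 0, 0.12, 1], [0, 0, 0, 0, 0, 0, 1], [0, 0, 0, 0, 0, 0, 1]],
  ],
)

```text
clock: 4.25
eef_pos: [609.6, -16.5, 206.5]
tool_rot: [3.141, -0.001, 0.044]
force: [0.6, -0.2, 1.2]
width: 0.2
gripper_force: 0.0
```

Call:
step_arm(
  series=[
    [[0, 0, 0, 0, 0, 0.01, 1], [0, 0, 0, 0, 0, 0.003, 1], [0, 0, 0, 0, 0, 0, 1], [0, 0, 0, 0, 0, 0, 1]],
  ],
)

```text
clock: 4.65
eef_pos: [609.7, -16.2, 204.0]
tool_rot: [3.141, -0.001, 0.045]
force: [-0.6, -1.1, 3.0]
width: 0.0
gripper_force: 1.7
```

Call:
step_arm(
  series=[
    [[0, 0, 0, 0, 0, 0.003, 1], [0, 0, 0, 0, 0, 0, 1], [0, 0, 0, 0, 0, 0, 1]],
  ],
)

```text
clock: 4.95
eef_pos: [609.9, -16.2, 203.9]
tool_rot: [3.141, -0.002, 0.045]
force: [-2.2, -0.9, 6.0]
width: 0.4
gripper_force: 3.3
```

Call:
step_arm(
  series=[
    [[0, 0, 0, 0.0133, 0, 0, 1], [0, 0, 0, 0.0133, 0, 0, 1], [0, 0, 0, 0.0133, 0, 0, 1], [0, 0, 0, 0.0133, 0, 0, 1], [0, 0, 0, 0.0133, 0, 0, 1], [0, 0, 0, 0, 0, 0, 1]],
  ],
)

```text
clock: 5.55
eef_pos: [619.9, -15.7, 203.9]
tool_rot: [3.141, -0.001, 0.045]
force: [-2.2, -0.7, 6.1]
width: 0.1
gripper_force: 3.4
```

Call:
step_arm(
  series=[
    [[0, 0, 0, 0, 0, -0.1, 1], [0, 0, 0, -0.1, 0, -0.1, 1], [0, 0, 0, -0.15, 0, 0, 1], [0, 0, 0, 0, 0, 0, 1], [0, 0, 0, 0, 0, 0, 1]],
  ],
)

```text
clock: 6.05
eef_pos: [581.9, -17.4, 232.9]
tool_rot: [3.142, -0.0, 0.045]
force: [0.9, -0.5, 1.0]
width: -0.2
gripper_force: 0.0
```

Run:
```python
from h import *
p=ctrl.get_image("wrist");save(p,"w3",crop=(220,120,380,260),s=4)
for X in((615,-17.5,204),(569,32.5,196)):print(proj(p,X))
```

```text
[319.51433622 186.90320835]
[238.19240849 250.12372171]
```

View pics/w3.png

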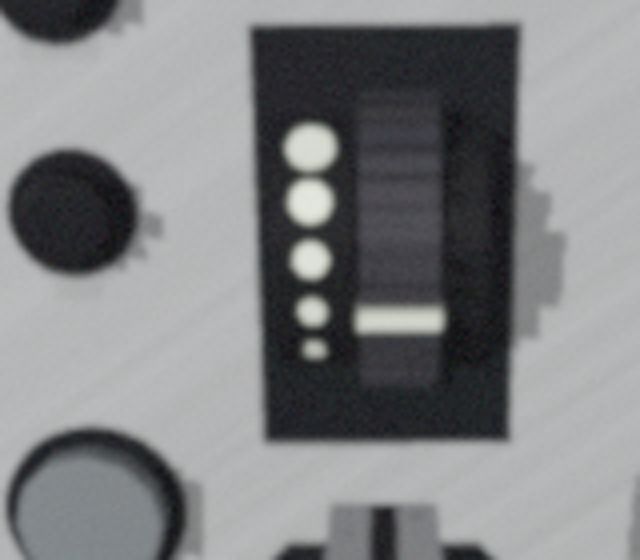

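Call:
step_arm(
  series=[
    [[0, 0, 0, 0.1, 0, 0, 1], [0, 0, 0, 0.083, 0, 0.1, 1], [0, 0, 0, 0, 0, 0.08, 1], [0, 0, 0, 0, 0, 0, 1], [0, 0, 0, 0, 0, 0, 1], [0, 0, 0, 0, 0, 0.01, 1], [0, 0, 0, 0, 0, 0.01, 1], [0, 0, 0, 0, 0, 0, 1], [0, 0, 0, 0, 0, 0, 1]],
  ],
)

```text
clock: 7.0
eef_pos: [609.7, -16.1, 203.9]
tool_rot: [3.141, -0.002, 0.045]
force: [-1.0, -0.9, 6.3]
width: 0.0
gripper_force: 2.9
```

Call:
step_arm(
  series=[
    [[0, 0, 0, 0.0133, 0, 0, 1], [0, 0, 0, 0.0133, 0, 0, 1], [0, 0, 0, 0.0133, 0, 0, 1], [0, 0, 0, 0.0133, 0, 0, 1], [0, 0, 0, 0.0133, 0, 0, 1], [0, 0, 0, 0, 0, 0, 1]],
  ],
)

```text
clock: 7.6
eef_pos: [619.7, -15.6, 204.0]
tool_rot: [3.142, -0.002, 0.045]
force: [-0.2, 0.5, 6.7]
width: -0.5
gripper_force: 2.9
```

Call:
step_arm(
  series=[
    [[0, 0, 0, 0, 0, -0.1, 1], [0, 0, 0, -0.1, 0, -0.1, 1], [0, 0, 0, -0.15, 0, 0, 1], [0, 0, 0, 0, 0, 0, 1], [0, 0, 0, 0, 0, 0, 1]],
  ],
)

```text
clock: 8.1
eef_pos: [581.7, -17.4, 233.0]
tool_rot: [3.142, -0.0, 0.045]
force: [0.4, 0.2, 0.4]
width: -0.1
gripper_force: 0.0
```

Run:
```python
from h import *
p=ctrl.get_image("wrist");save(p,"w4",crop=(220,120,380,260),s=4)
```

```text
(no output)
```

View pics/w4.png

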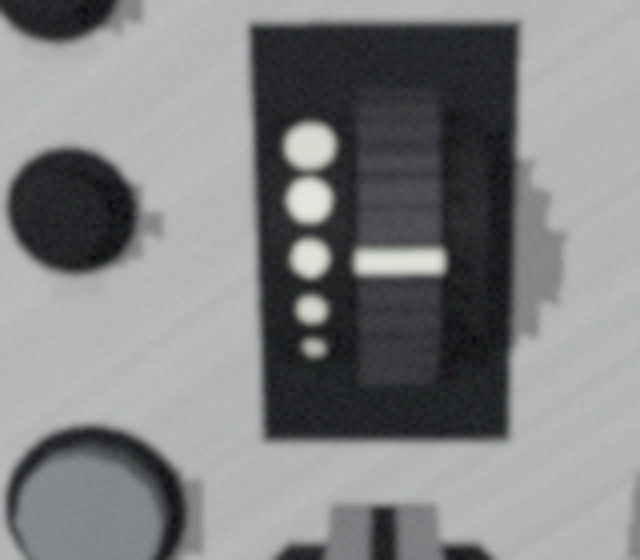

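The line (row 262) now sits at the third dot (row 258), and the toaster hasn't moved. I'll make one more stroke.

Call:
step_arm(
  series=[
    [[0, 0, 0, 0.1, 0, 0, 1], [0, 0, 0, 0.083, 0, 0.1, 1], [0, 0, 0, 0, 0, 0.08, 1], [0, 0, 0, 0, 0, 0, 1], [0, 0, 0, 0, 0, 0, 1], [0, 0, 0, 0, 0, 0.01, 1], [0, 0, 0, 0, 0, 0.01, 1], [0, 0, 0, 0, 0, 0, 1], [0, 0, 0, 0, 0, 0, 1]],
  ],
)

```text
clock: 9.05
eef_pos: [609.7, -16.1, 203.9]
tool_rot: [3.141, -0.002, 0.045]
force: [-0.8, -0.7, 5.9]
width: 0.0
gripper_force: 2.8
```

Call:
step_arm(
  series=[
    [[0, 0, 0, 0.0133, 0, 0, 1], [0, 0, 0, 0.0133, 0, 0, 1], [0, 0, 0, 0.0133, 0, 0, 1], [0, 0, 0, 0.0133, 0, 0, 1], [0, 0, 0, 0.0133, 0, 0, 1], [0, 0, 0, 0, 0, 0, 1]],
  ],
)

```text
clock: 9.65
eef_pos: [619.7, -15.6, 203.9]
tool_rot: [3.142, -0.002, 0.045]
force: [-0.7, -0.8, 5.1]
width: 0.3
gripper_force: 2.8
```

Call:
step_arm(
  series=[
    [[0, 0, 0, 0, 0, -0.1, 1], [0, 0, 0, -0.1, 0, -0.1, 1], [0, 0, 0, -0.15, 0, 0, 1], [0, 0, 0, 0, 0, 0, 1], [0, 0, 0, 0, 0, 0, 1]],
  ],
)

```text
clock: 10.15
eef_pos: [581.6, -17.4, 233.0]
tool_rot: [3.141, -0.0, 0.045]
force: [0.1, -1.0, 0.4]
width: -0.1
gripper_force: 0.0
```

Run:
```python
from h import *
p=ctrl.get_image("wrist");save(p,"w5",crop=(220,120,380,260),s=4)
import pickle;pickle.dump(p,open("p5.pkl","wb"))
```

```text
(no output)
```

View pics/w5.png

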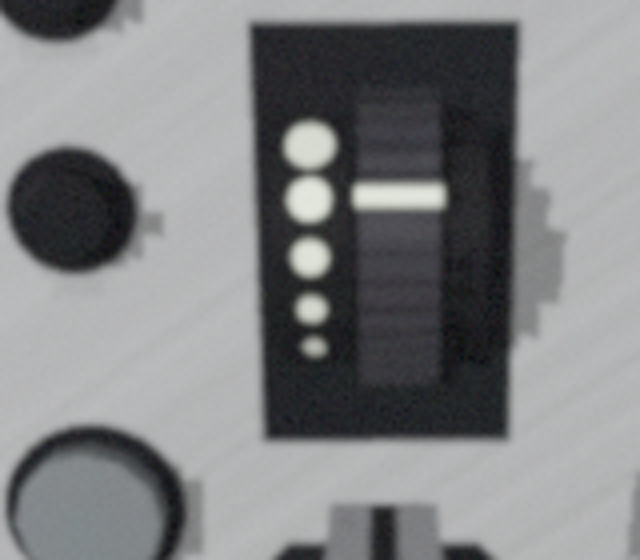

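Run:
```python
from h import *
import pickle;p=pickle.load(open("p5.pkl","rb"))
print(ray_z(p,(242.3,250.2),196), ray_z(p,(237.5,172.5),196))
```

```text
[568.69014587  29.78411342 196.        ] [619.3033331   31.37023071 196.        ]
```

Call:
step_arm(
  series=[
    [[0, 0, 0, -0.036, -0.163, 0, 1], [0, 0, 0, -0.036, -0.163, 0, 1], [0, 0, 0, 0, 0, 0.1, 1], [0, 0, 0, 0, 0, 0.1, 1], [0, 0, 0, 0, 0, 0, 1], [0, 0, 0, 0, 0, 0, 1]],
  ],
)

```text
clock: 10.8
eef_pos: [569.2, 31.0, 202.6]
tool_rot: [-3.142, 0.0, 0.045]
force: [0.0, -0.1, 0.8]
width: 0.2
gripper_force: 0.0
```

Call:
step_arm(
  series=[
    [[0, 0, 0, 0, 0, 0.02, 1], [0, 0, 0, 0, 0, 0.02, 1], [0, 0, 0, 0, 0, 0.02, 1], [0, 0, 0, 0, 0, 0.01, 1], [0, 0, 0, 0, 0, 0, 1], [0, 0, 0, 0, 0, 0, 1]],
  ],
)

```text
clock: 11.4
eef_pos: [569.2, 30.9, 192.8]
tool_rot: [3.142, -0.001, 0.045]
force: [-0.0, -0.5, 3.4]
width: -0.1
gripper_force: 2.0
```

Call:
step_arm(
  series=[
    [[0, 0, 0, 0, 0, 0.007, 1], [0, 0, 0, 0, 0, 0.007, 1], [0, 0, 0, 0, 0, 0, 1], [0, 0, 0, 0, 0, 0, 1]],
  ],
)

```text
clock: 11.8
eef_pos: [569.3, 30.9, 192.0]
tool_rot: [3.141, -0.002, 0.045]
force: [-2.8, -0.7, 13.4]
width: 0.0
gripper_force: 7.0
```

Bottomed at 192.0 with 13 N, so the button is fully in. I'll release straight up and check.

Call:
step_arm(
  series=[
    [[0, 0, 0, 0, 0, -0.05, 1], [0, 0, 0, 0, 0, -0.2, 1], [0, 0, 0, 0, 0, -0.2, 1], [0, 0, 0, -0.2, 0, 0, 1], [0, 0, 0, -0.1, 0, 0, 1], [0, 0, 0, 0, 0, 0, 1], [0, 0, 0, 0, 0, 0, 1]],
  ],
)

```text
clock: 12.5
eef_pos: [523.9, 29.1, 257.6]
tool_rot: [-3.142, -0.0, 0.045]
force: [0.1, -0.6, -0.0]
width: 0.0
gripper_force: 0.0
```

Run:
```python
from h import *
p=ctrl.get_image("wrist");save(p,"w6",crop=(240,60,440,220),s=4)
```

```text
(no output)
```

View pics/w6.png

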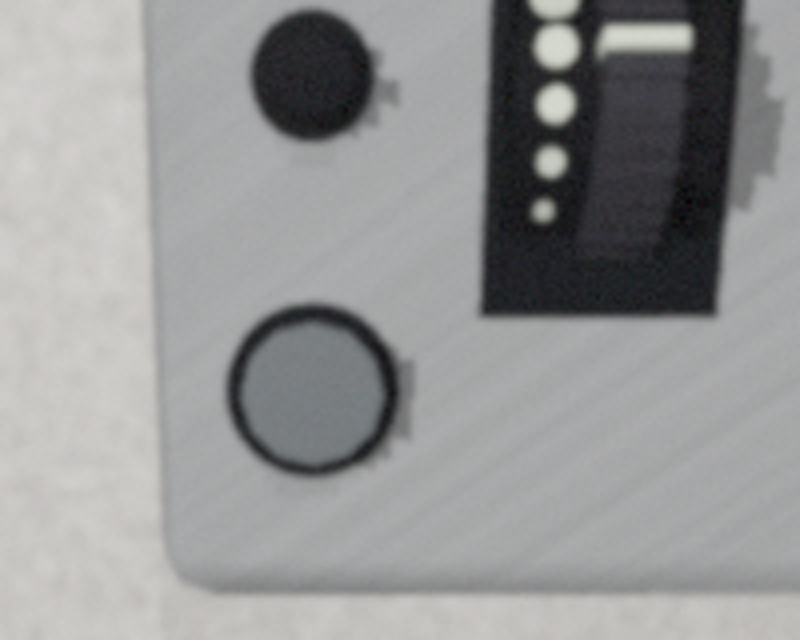

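The line is still at the fourth dot (row 40 against dot row 47) and the start button at (312, 390) is back out, casting its shadow.

```bash
python3 -c "
from cell import ctrl
print(ctrl.finish_job())"
```

```text
the job is handed in; nothing more can be done
None
```

The browning wheel is clicked to the fourth dot, up from the first in three strokes. The start button was then pressed fully in and came back up, and the job was handed in at about 12.5 s; I never moved onto the small buttons, and the toaster showed no movement in the close-up pictures.

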